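# Run a fixture plate out to its index and hold it from tipping

## Robot

A 6-joint arm with a two-finger parallel gripper is mounted at the origin on a cart in front of the work surface, level with it; the furniture and walls round the work are solid. World frame = base frame: x ahead of the robot, y to its left, z up, the work surface at z = 0. Lengths are in m, angles in rad, forces in N, time in s.
With the tool pointing down it reaches from about 0.3 to 1 m from the base axis. Payload 5.1 kg.
Tool frame: the origin (TCP) lies midway between the tips of the shut fingers; the grasp point (between the pads) lies 19 mm behind it; z points along the fingers, y is the line along which they close (so a half turn about z gives the same grasp; the last joint's range is limited). The gripper opens to 95 mm and grips with 3 to 60 N. Pads are 20 mm wide; open, the fingers measure 119 mm over their backs; the gripper's body (75 mm by 180 mm) begins 59 mm behind the grasp point.
Start: joints at [-1.289, 0.124, 1.65, -0, 1.367, -0.083], TCP at [0.232, -0.607, 0.215] pointing down, gripper open.
Joint ranges: [-2.61, 2.61], [-1.02, 2.33], [0.03, 2.71], [-1.35, 4.49], [0.32, 2.68], [-2.91, 2.91]. Speed limits (rad/s): [2.57, 2.57, 3.14, 3.14, 3.14, 3.14].

## Interface

Orientations are given as a unit quaternion [x, y, z, w].
In Python, from cell import robot gives the robot as it stands.
- The arm moves only by the tool pendant, called after ">>>" as name([rows], argument=value, ...), one row to a line, values as JSON. Schema: {"type":"object","properties":{"ticks":{"type":"array","items":{"type":"array","items":{"type":"array","items":{"type":"number"},"minItems":5,"maxItems":5},"minItems":1,"maxItems":10},"minItems":1,"maxItems":1},"squeeze":{"type":"number"},"only":{"type":"string"},"quiet":{"type":"boolean"},"lines":{"type":"string"}},"required":["ticks"],"additionalProperties":false}. ticks is a list that holds a single list of rows (three levels of brackets), with 1 to 10 rows, each of 5 numbers: the opening from 0.0 (shut) to 1.0 (fully open), then dx, dy, dz in shares of the most that a row can go, 1 being 62.5 mm, then a turn about the tool's z in a scale on which 1.0 is 360 degrees; each row shifts and turns the commanded pose from where the row before left it, along the tool's axes as they then stand; what a row does not reach is not made up. A row lasts 1/8 s, in which the tool goes at most 0.0625 m and 0.188 rad, less where a joint would pass 70% of its speed; a pose out of reach is approached as far as the arm can. The fingers move at their own pace and stop on an object; squeeze is the grip in N (left out, the last holds). Time passes only in rows, so rows that do not move let the fingers close. The tool returns the time, the measured TCP pose, the force, the opening and the grip force at its end. only (a regular expression) keeps the lines of the reply that match it, lines (a string "A,B") keeps lines A to B, and quiet returns only ok. Input that does not fit is refused with a message, and nothing moves.
- robot.read_state(): the state, without advancing time (a new reading comes with each control period).
- robot.grab_frame(name): name is "scene" or "top"; returns a dict with "frame" (384x512x3 uint8, red, green, blue), "fov_y" (degrees; the focal length in pixels is half the picture's height over the tangent of half this angle, whatever the lens; pixels are square), "cx", "cy" (the principal point, pixels), "dist" ([k1, k2, p1, p2, k3] as OpenCV has them; the pictures are not rectified), "rvec" (rotation vector, rad) and "tvec" (3), from world to camera coordinates, as OpenCV has them. Camera axes: x right, y down, z forward; pixel columns grow to the right and rows downward; lengths in m; the calibration is good to about 2 mm. A picture is of the moment at which its call begins. There is no depth.
- robot.sign_off(): hands the job in; it is judged then, once.
Trained networks look in the newest picture that a camera, given by its name, has taken for a name from the list of things; names that differ only in an ending like _2 or _b are one class to them, and where a whole thing is asked for, a point or a joint stands for the part that bears it (a point fixed in the world has none). Each returns a list of dicts, best first, with "score" (0 to 1); they miss things now and then, are a little off and sometimes report something else, mostly with a low value. They report only what shows in the picture. A call takes as long as a camera call. They do not tell look-alikes from the thing itself.
- robot.look_for(camera, label): "uv" ([column, row] in pixels, amid what is visible of it).
- robot.silhouettes(camera, label): "mask" (384x512 bool, what is visible of it) and "uv" ([column, row] in pixels, amid what is visible of it).
- robot.landmark_of(camera, label): "uv" ([column, row] in pixels: a listed point, or the origin of a listed thing).
The state is a dict: "t": time; "qpos": joint angles; "joint_velocities": joint speeds; "joint_torque": joint torques, N m; "ee_pos": TCP position; "tool_rot": TCP orientation; "contact_force": force on the tool from outside, world axes, zero at the start; "ft_torque": the same for the moment, N m; "gripper_width": opening from 0.0 (shut) to 1.0 (fully open); "grasp_force": force on a finger pad.
Only numpy, scipy, OpenCV 4.12 (cv2) and the standard library are available. Lean on these libraries where they do the work, as an engineer would, in place of code of your own. Each camera call takes 0.05 s, during which the arm holds its last target. There are 200 camera calls.

## Task

The flange on the aluminium fixture plate has to hang out past the grey rest so that it can be probed from below: first pull the red locking cap fully up, then slide the plate out by its black knob, flange end first and flat on the rest, until the red line across the plate is level with the yellow pointer. Out there the plate would tip, so finish while holding it: keep hold of the knob so that the plate stays flat, with the cap still up and the flange not shifted on the plate. Do not move the pointer or the other things standing around.

Things in the scene. Friction and masses are not known exactly. Their poses are not given: they have to be found in the camera images.
- rest: Grey rest, fixed, 164 (x) x 260 (y) mm, its deck 50 mm high; origin at the centre of its underside. Its own +y is outward, the way the plate slides; the deck ends at y = +130 mm. Two dark guide rails, 8 mm high, 31 mm wide, run along y at x = +-66 mm and leave the plate 2.5 mm play on each side.
- plate: Loose aluminium plate, 96 (x) x 260 (y) x 12 mm, about 0.6 kg, on the rest between the rails, axes along the rest's; origin at the centre of its underside. Starts wholly on the rest, must slide out 132 to 165 mm; from about 120 mm on it tips over the rest's end unless held (a few N down on the knob). A notch in its +x edge at y = +108 mm takes the locking pin.
- knob_top (a point): Top centre of the black upright round knob on the plate's tail (plate y = -105 mm): 26 mm diameter, its top 40 mm above the plate's top face; a 34 mm collar, 3 mm high, at its foot.
- red_line (a point): Middle of the red line that crosses the plate's top face (and runs down its -x edge), at plate y = -50 mm.
- pointer_tip (a point): Tip of the yellow pointer (4 mm wide; aim at its middle) on a small aluminium rider on the rest's -x rail, about 3.5 mm clear of the plate's edge and 3 mm above its top face; axes as the rest's. Where along the rail it sits differs each time; it stands stiffly but can be pushed along, which is not wanted.
- lock_cap (a joint): Height of the red locking cap on its vertical slide: 0 m = locked, its pin in the plate's notch; 0.020 m = fully up, the pin clear above the plate. Stiff, about 4 N to move, stays where it is left. The plate is free from about 0.015 m.
- lock_cap_top (a point): Top centre of the red cap: upright, round, 24 mm diameter, 24 mm high, on the rest's +x rail; a steel arm with the pin reaches from below it toward the plate (rest -x). When down, its underside is 20 mm above the deck (12 mm above the rail); fingers go in front and behind along the rest's y.
- flange: Loose steel flange, 64 mm diameter, 26 mm high, lying on the plate's outer half; origin at the centre of its underside.
- square: Bystander, to be left alone: black and steel cylinder square, 38 mm diameter, 80 mm high; origin at the centre of its underside.
- jar: Bystander, to be left alone: white screw-top jar, 48 mm diameter, 62 mm high; origin at the centre of its underside.
- loupe: Bystander, to be left alone: black eye loupe, 33 mm diameter, 36 mm high; origin at the centre of its underside.
- indenter_case: Bystander, to be left alone: small blue case, 37 x 56 x 23 mm; origin at the centre of its underside.
- bush: Bystander, to be left alone: bronze bush, 28 mm diameter, 27 mm high; origin at the centre of its underside.
Not all that is in view belongs to the job. What is shaped like the flange but blue or purple is not meant.

How it is judged:
By the outcome, as a careful person would: the job done as asked, in the order asked, and still so for the second after the job is handed in, while the arm keeps its last pose, push and grip.
It also fails if it takes over 48 s, if anything falls off the work surface, if the arm or the gripper's body presses on something with over 40 N, if the wrist force passes 120 N, or if a joint passes its speed limit or range.

## Working session

There is one attempt and no reset: what is moved stays moved. The work goes in short steps, Python scripts to look and compute and a tool call to move; the robot and the scene stay as the last step left them, time stands still between calls to the robot, and variables do not carry over. Pictures are saved under pics/ and viewed, at most 10 in all, crops included, and the job is handed in when it is done.

```bash
ls; mkdir -p pics; cat > h.py <<'E'
import numpy as np, cv2
from cell import robot
def cam(n):
    f=robot.grab_frame(n); h=f["frame"].shape[0]
    fl=h/2/np.tan(np.radians(f["fov_y"])/2)
    f["K"]=np.array([[fl,0,f["cx"]],[0,fl,f["cy"]],[0,0,1]]); f["R"]=cv2.Rodrigues(np.array(f["rvec"],float))[0]
    f["d"]=np.array(f["dist"],float); f["t"]=np.array(f["tvec"],float).reshape(3)
    return f
def ray(f,uv):
    p=cv2.undistortPoints(np.array([[uv]],float),f["K"],f["d"])[0,0]
    return -f["R"].T@f["t"], f["R"].T@np.array([p[0],p[1],1])
def at_z(f,uv,z):
    c,d=ray(f,uv); return c+d*(z-c[2])/d[2]
def proj(f,P):
    return cv2.projectPoints(np.atleast_2d(np.array(P,float)),np.array(f["rvec"],float),f["t"],f["K"],f["d"])[0][:,0]
def tri(obs):
    A=np.zeros((3,3));b=np.zeros(3)
    for f,uv in obs:
        c,d=ray(f,uv);d/=np.linalg.norm(d);M=np.eye(3)-np.outer(d,d);A+=M;b+=M@c
    return np.linalg.solve(A,b)
E
python3 - <<'E'
from h import *
F={n:cam(n) for n in("scene","top")}
for n,f in F.items(): cv2.imwrite(f"pics/{n}0.png",f["frame"][...,::-1]); print(n,-f["R"].T@f["t"])
for l in "rest plate knob_top red_line pointer_tip lock_cap_top flange square jar loupe indenter_case bush".split():
    o=[]
    for n in F:
        r=robot.landmark_of(n,l); print(l,n,[(np.round(x["uv"],1).tolist(),round(x["score"],2)) for x in r[:3]])
        if r:o.append((F[n],r[0]["uv"]))
    if len(o)==2:
        p=tri(o);print("   ",p.round(4),[np.round(proj(f,p)[0]-u,1).tolist() for f,u in o])
print(robot.read_state())
E
```

```text
pics
scene [-0.53040306 -0.43320086  1.06690615]
top [0.25828566 0.08160283 1.25750914]
rest scene [([282.7, 225.9], 0.68)]
rest top [([290.9, 208.8], 0.77)]
    [ 4.811e-01 -4.280e-02 -3.000e-04] [[0.2, -0.0], [-0.2, 0.1]]
plate scene [([284.0, 214.1], 0.9)]
plate top [([293.1, 207.7], 0.81)]
    [ 0.4751 -0.0452  0.0575] [[-0.1, 0.0], [0.1, -0.1]]
knob_top scene [([314.3, 211.4], 0.89)]
knob_top top [([325.7, 201.1], 0.64)]
    [ 0.4873 -0.1411  0.1022] [[1.2, -0.3], [-1.0, 0.6]]
red_line scene [([297.2, 219.1], 0.63)]
red_line top [([305.7, 205.0], 0.81), ([254.3, 192.0], 0.69)]
    [ 0.4861 -0.0874  0.0459] [[0.2, -0.0], [-0.2, 0.1]]
pointer_tip scene [([250.2, 217.7], 0.45)]
pointer_tip top [([262.7, 228.2], 0.57)]
    [0.4108 0.048  0.0536] [[-2.4, 0.2], [1.9, -1.2]]
lock_cap_top scene [([279.7, 215.4], 0.69), ([262.1, 182.1], 0.64)]
lock_cap_top top [([256.8, 188.2], 0.43)]
    [ 0.5884  0.0467 -0.0873] [[-8.7, 0.7], [7.4, -3.9]]
flange scene [([342.9, 255.9], 0.81), ([262.6, 207.5], 0.5), ([329.7, 203.3], 0.46)]
flange top [([353.0, 215.5], 0.84), ([272.9, 211.0], 0.74), ([18
[... 809 characters left out ...]
49e+00,  1.23825713e-01,  1.65029745e+00, -6.49398587e-06,
        1.36752079e+00, -8.25978984e-02]), 'joint_velocities': array([-1.55735943e-03, -5.15048029e-04,  1.23596939e-03,  9.18894987e-05,
        5.86888083e-04, -9.99978389e-04]), 'joint_torque': array([ 2.08217730e-04, -4.17569089e+01, -3.60226178e+01,  7.74598005e-02,
        4.28129802e-02,  2.80726329e-05]), 'ee_pos': array([ 0.23184056, -0.6072295 ,  0.21464107]), 'tool_rot': array([ 9.83414449e-01,  1.81372602e-01, -5.71949927e-06, -2.52055609e-05]), 'contact_force': array([0.44660245, 0.06494846, 0.56141075]), 'ft_torque': array([ 0.02052634,  0.01910115, -0.0048555 ]), 'grasp_force': 0.0, 'gripper_width': 0.9998978186793889}
```

```bash
python3 - <<'E'
import cv2,numpy as np
for n,(x0,y0) in dict(scene=(205,140),top=(215,130)).items():
    a=cv2.imread(f"pics/{n}0.png")[y0:y0+150,x0:x0+200]
    cv2.imwrite(f"pics/{n}_c.png",cv2.resize(a,(800,600),interpolation=cv2.INTER_CUBIC))
E
```

```text
(no output)
```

View pics/scene0.png

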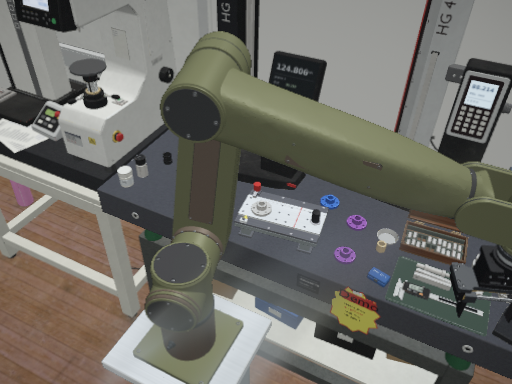

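```bash
ls pics
```

```text
scene0.png
scene_c.png
top0.png
top_c.png
```

View pics/scene_c.png

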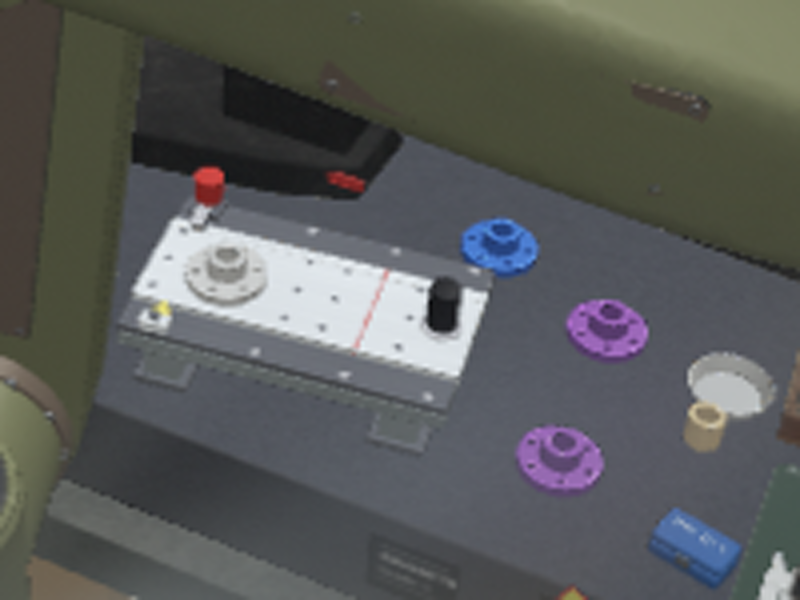

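View pics/top_c.png

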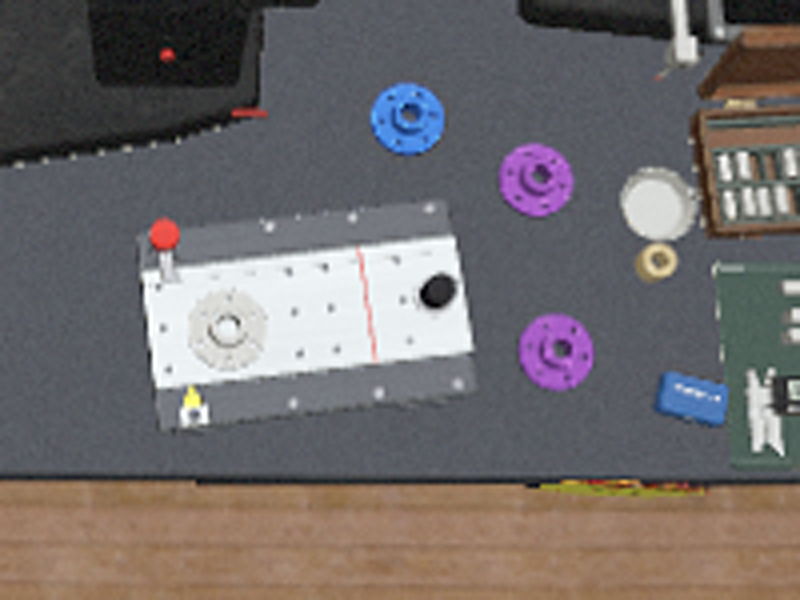

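```bash
cat > fit.py <<'E'
from h import *
from scipy.optimize import least_squares
F={n:cam(n) for n in("scene","top")}
O={"scene":(205,140),"top":(215,130)}
obs=[("top",(66,108,94),(165,233)),("scene",(66,108,94),(209,176)),("top",(0,-105,102),(436,290)),("scene",(0,-105,102),(447,285)),
("top",(48,-50,62),(359,249)),("top",(-48,-50,62),(375,360)),("scene",(48,-50,62),(388,271)),("scene",(-48,-50,62),(356,351)),
("top",(-48,130,62),(158,388)),("top",(48,130,62),(142,282)),("top",(48,-130,62),(457,237)),("top",(-48,-130,62),(473,352)),
("top",(82,-130,58),(445,201)),("top",(-82,-130,58),(476,390)),("top",(-82,130,58),(162,430)),("top",(82,130,58),(138,237)),
("scene",(48,-130,62),(490,291)),("scene",(-48,-130,62),(461,376)),("scene",(-82,-130,58),(442,410)),("scene",(-82,130,58),(120,333))]
def W(v,p):
    c,s=np.cos(v[2]),np.sin(v[2]);p=np.array(p,float)/1000
    return np.array([v[0]+c*p[0]-s*p[1],v[1]+s*p[0]+c*p[1],p[2]])
def res(v):
    return np.concatenate([proj(F[n],W(v,p))[0]-(np.array(O[n])+(np.array(c)+.5)/4-.5) for n,p,c in obs])
s=least_squares(res,[.48,-.04,0.1],loss="soft_l1");v=s.x
print(v.round(4)); print(res(v).reshape(-1,2).round(1).tolist())
print("knob",W(v,(0,-105,102)).round(4),"cap",W(v,(66,108,94)).round(4))
for n,c in(("top",(193,389)),("scene",(165,303))):
    p=at_z(F[n],np.array(O[n])+(np.array(c)+.5)/4-.5,.065)[:2]-v[:2]; c,s_=np.cos(v[2]),np.sin(v[2])
    print("pointer rest xy",n,(c*p[0]+s_*p[1]).round(4),(-s_*p[0]+c*p[1]).round(4))
# cap by colour, triangulated blob centroid
o=[]
for n,(a,b) in(("scene",(257,187)),("top",(256,188))):
    i=F[n]["frame"].astype(int);m=(i[...,0]>140)&(i[...,1]<70)&(i[...,2]<70)
    k,L,S,C=cv2.connectedComponentsWithStats(m.astype(np.uint8));
    j=min(range(1,k),key=lambda j:np.hypot(*(C[j]-(a,b))));print(n,C[j].round(1),S[j]);o.append((F[n],C[j]))
print("cap tri",tri(o).round(4))
E
python3 fit.py
```

```text
[ 0.4742 -0.0392  0.1312]
[[0.5, 1.9], [-0.3, 0.7], [1.8, -0.6], [-0.1, 0.4], [0.1, -0.2], [0.4, 0.7], [-0.0, -0.7], [-0.3, -0.6], [-0.4, 0.3], [0.1, -2.1], [-0.7, -0.1], [0.1, -0.3], [0.4, -0.6], [0.8, 0.7], [-0.1, 0.4], [-0.0, -0.6], [-0.7, 0.4], [-0.6, -0.2], [1.3, 0.1], [-1.0, -2.3]]
knob [ 0.4879 -0.1433  0.102 ] cap [0.5255 0.0765 0.094 ]
pointer rest xy top -0.0517 0.1009
pointer rest xy scene -0.0541 0.1004
scene [256.8 184.4] [254 182   7   5  17]
top [254.  190.7] [253 190   3   2   3]
cap tri [0.5253 0.0802 0.0918]
```

The manual's scale: shifts go in shares of 62.5 mm and turns go in shares of 360 degrees. Converting my numbers, -0.05 m is -0.8, -0.01 m is -0.16, 0.117 rad / 6.2832 = 0.0186.

```bash
python3 - <<'E'
from fit import *
P={}
for n,c in(("top",(165,233)),("scene",(209,176))):
    P[n]=at_z(F[n],np.array(O[n])+(np.array(c)+.5)/4-.5,.094);print(n,P[n].round(4))
print(tri([(F[n],np.array(O[n])+(np.array(c)+.5)/4-.5) for n,c in(("top",(165,233)),("scene",(209,176)))]).round(4))
print("black",at_z(F["scene"],(490,265),.1).round(3), "base",at_z(F["top"],(215+65,130+25),.03).round(3))
E
```

```text
[ 0.4742 -0.0392  0.1312]
[[0.5, 1.9], [-0.3, 0.7], [1.8, -0.6], [-0.1, 0.4], [0.1, -0.2], [0.4, 0.7], [-0.0, -0.7], [-0.3, -0.6], [-0.4, 0.3], [0.1, -2.1], [-0.7, -0.1], [0.1, -0.3], [0.4, -0.6], [0.8, 0.7], [-0.1, 0.4], [-0.0, -0.6], [-0.7, 0.4], [-0.6, -0.2], [1.3, 0.1], [-1.0, -2.3]]
knob [ 0.4879 -0.1433  0.102 ] cap [0.5255 0.0765 0.094 ]
pointer rest xy top -0.0517 0.1009
pointer rest xy scene -0.0541 0.1004
scene [256.8 184.3] [254 182   7   5  16]
top [255.9 190.7] [253 190   6   2   7]
cap tri [0.523  0.0765 0.0955]
top [0.5317 0.078  0.094 ]
scene [0.5291 0.0771 0.094 ]
[0.5322 0.0782 0.0914]
black [ 0.511 -0.63   0.1  ] base [ 0.665 -0.005  0.03 ]
```

>>> pendant([
  [[1,0,0,-0.8,0.0186],[1,0,0,-0.16,0.0186]],
])

```text
t: 1.75
ee_pos: [0.2323, -0.6088, 0.2792]
tool_rot: [0.998, 0.063, 0.001, 0.003]
contact_force: [0.4, 0.5, 0.4]
gripper_width: 0.999
grasp_force: 0.0
```

Look-alikes: the red cap is at scene (257,184). Other red things are the strip on the black base (292,185) and the machine's button (119,137). The flange is steel-grey at (262,208), with blue at (330,201) and purple at (357,222) and (345,255) as look-alikes. The knob is black at (316,211), with the loupe at (168,158) also black. The enlarged crop confirms the upright red cap on the +x rail, with its steel arm, and the black knob on the plate's tail.

Converted, -0.0493 m is -0.7888, 0.0296 m is 0.4736.

>>> pendant([
  [[0.7,0.4736,-0.7888,0,0],[0.7,0.4736,-0.7888,0,0],[0.7,0.4736,-0.7888,0,0],[0.7,0.4736,-0.7888,0,0],[0.7,0.4736,-0.7888,0,0],[0.7,0.4736,-0.7888,0,0],[0.7,0.4736,-0.7888,0,0],[0.7,0.4736,-0.7888,0,0],[0.7,0.4736,-0.7888,0,0],[0.7,0.4736,-0.7888,0,0]],
])

```text
t: 3.0
ee_pos: [0.4615, -0.078, 0.275]
tool_rot: [0.998, 0.065, 0.001, 0.0]
contact_force: [0.7, -0.6, 0.6]
gripper_width: 0.694
grasp_force: 0.0
```

>>> pendant([
  [[0.7,0.4736,-0.7888,0,0],[0.7,0.4736,-0.7888,0,0],[0.7,0.4736,-0.7888,0,0],[0.7,0,0,0,0]],
])

```text
t: 3.5
ee_pos: [0.5303, 0.0815, 0.2744]
tool_rot: [0.998, 0.068, -0.0, -0.0]
contact_force: [0.3, 0.1, -0.0]
gripper_width: 0.7
grasp_force: 0.0
```

Converted, 0.05 m is 0.8, 0.004 m is 0.064.

>>> pendant([
  [[0.6,0,0.064,0.8,0],[0.6,0,0,0.8,0],[0.6,0,0,0.8,0],[0.6,0,0,0.48,0],[0.6,0,0,0.224,0],[0.6,0,0,0.192,0],[0.6,0,0,0,0]],
])

```text
t: 4.38
ee_pos: [0.5305, 0.0742, 0.0689]
tool_rot: [0.998, 0.065, 0.0, 0.0]
contact_force: [0.4, 0.3, -0.5]
gripper_width: 0.598
grasp_force: 0.0
```

```bash
python3 - <<'E'
from h import *
a=[]
for n,x,y in(("scene",205,140),("top",215,150)):
    f=cam(n)["frame"][y:y+100,x:x+133]; a.append(cv2.resize(f[...,::-1],(399,300),interpolation=cv2.INTER_CUBIC))
cv2.imwrite("pics/cap1.png",np.hstack(a))
E
```

```text
(no output)
```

View pics/cap1.png

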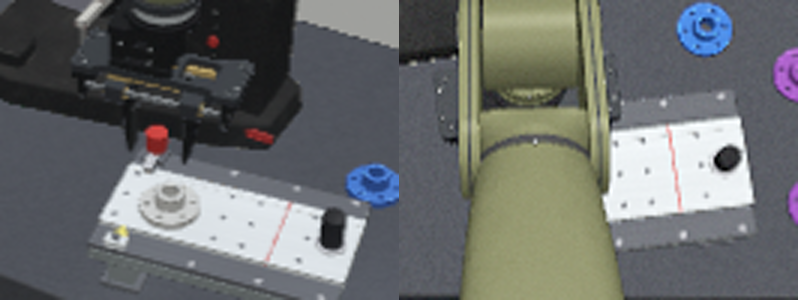

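The left half shows the fingers on both sides of the red cap, which is at (157,138). Next I close on it.

Converted, -0.003 m is -0.048.

>>> pendant([
  [[0.4,0,-0.048,0,0],[0.2,0,0,0,0],[0.1,0,0,0,0],[0.1,0,0,0,0],[0.1,0,0,0,0]],
], squeeze=25)

```text
t: 5.1
ee_pos: [0.5299, 0.0781, 0.0688]
tool_rot: [0.998, 0.065, 0.0, -0.001]
contact_force: [0.2, 4.0, 1.5]
gripper_width: 0.244
grasp_force: 25.0
```

Converted, -0.006 m is -0.096, -0.005 m is -0.08.

>>> pendant([
  [[0.1,0,-0.016,-0.08,0],[0.1,0,0,-0.096,0],[0.1,0,0,-0.096,0],[0.1,0,0,-0.064,0],[0.1,0,0,0,0]],
])

```text
t: 5.72
ee_pos: [0.5298, 0.0782, 0.0889]
tool_rot: [0.998, 0.065, 0.0, 0.0]
contact_force: [5.7, 0.5, -9.4]
gripper_width: 0.246
grasp_force: 25.0
```

Converted, -0.002 m is -0.032.

>>> pendant([
  [[0.1,0,0,-0.032,0],[0.1,0,0,0,0]],
])

```text
t: 5.98
ee_pos: [0.5297, 0.0782, 0.0891]
tool_rot: [0.998, 0.065, 0.0, 0.0]
contact_force: [10.0, 1.6, -19.0]
gripper_width: 0.246
grasp_force: 25.0
```

```bash
python3 - <<'E'
from h import *
a=[]
for n,x,y in(("scene",205,140),("top",215,150)):
    f=cam(n)["frame"][y:y+100,x:x+133]; a.append(cv2.resize(f[...,::-1],(399,300),interpolation=cv2.INTER_CUBIC))
cv2.imwrite("pics/cap2.png",np.hstack(a))
E
```

```text
(no output)
```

View pics/cap2.png

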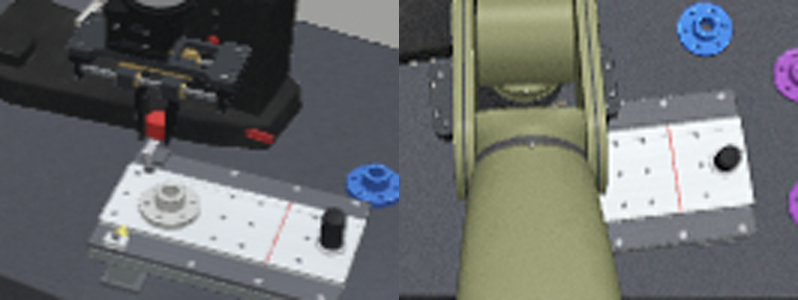

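Left half: the cap, at (155,125), is clearly up and its pin is above the plate. It sits at the stop: 19 N with no more travel. Now I ease off, release and go to the knob.

Converted, 0.0534 m is 0.8544, -0.0176 m is -0.2816.

>>> pendant([
  [[0.1,0,0,0.048,0],[0.6,0,0,0,0],[0.6,0,0,0,0],[0.6,0,0,-0.64,0],[0.6,0,0,-0.64,0],[0.7,-0.2816,0.8544,0,0],[0.7,-0.2816,0.8544,0,0],[0.7,-0.2816,0.8544,0,0],[0.7,-0.2816,0.8544,0,0],[0.7,0,0,0,0]],
])

```text
t: 7.32
ee_pos: [0.4871, -0.1456, 0.1693]
tool_rot: [0.998, 0.063, 0.0, 0.0]
contact_force: [-0.1, 0.2, -0.2]
gripper_width: 0.702
grasp_force: 0.0
```

```bash
python3 - <<'E'
from h import *
F={n:cam(n) for n in("scene","top")}
for l in("knob_top","lock_cap_top","pointer_tip","red_line"):
    for n in F:
        print(l,n,[(np.round(x["uv"],1).tolist(),round(x["score"],2)) for x in robot.landmark_of(n,l)[:3]])
i=F["scene"]["frame"].astype(int);m=(i[...,0]>140)&(i[...,1]<70)&(i[...,2]<70)
k,L,S,C=cv2.connectedComponentsWithStats(m.astype(np.uint8));print([(C[j].round(1).tolist(),S[j][4]) for j in range(1,k) if S[j][4]>8])
print("expected up/down centre",proj(F["scene"],[[.530,.078,.102],[.530,.078,.082]]))
E
```

```text
knob_top scene [([313.8, 210.7], 0.83)]
knob_top top [([323.0, 202.0], 0.59)]
lock_cap_top scene [([261.6, 175.4], 0.52)]
lock_cap_top top [([305.1, 207.9], 0.63), ([252.0, 188.8], 0.61)]
pointer_tip scene [([251.6, 215.5], 0.4)]
pointer_tip top [([261.7, 229.8], 0.59)]
red_line scene [([296.5, 216.1], 0.65)]
red_line top [([304.2, 207.2], 0.86), ([142.8, 176.5], 0.31)]
[([196.8, 153.6], np.int32(14)), ([256.6, 179.5], np.int32(16))]
expected up/down centre [[256.79643809 181.47380919]
 [256.67091301 186.22277517]]
```

Converted, 0.04 m is 0.64, -0.003 m is -0.048.

>>> pendant([
  [[0.6,0.016,-0.048,0.64,0],[0.6,0,0,0.56,0],[0.6,0,0,0.24,0],[0.6,0,0,0.112,0],[0.4,0,0,0,0],[0.2,0,0,0,0],[0.1,0,0,0,0],[0.1,0,0,0,0]],
], squeeze=30)

```text
t: 8.82
ee_pos: [0.4893, -0.1407, 0.0727]
tool_rot: [0.998, 0.066, 0.001, 0.002]
contact_force: [0.3, -4.6, 0.5]
gripper_width: 0.267
grasp_force: 30.0
```

Converted, -0.01 m is -0.16, -0.008 m is -0.128.

>>> pendant([
  [[0.1,0,0,0,0],[0.1,0,-0.064,0,0],[0.1,0,-0.128,0,0],[0.1,0,-0.16,0,0],[0.1,0,-0.16,0,0],[0.1,0,-0.16,0,0],[0.1,0,-0.16,0,0],[0.1,0,-0.16,0,0],[0.1,0,-0.096,0,0],[0.1,0,-0.032,0,0]],
], squeeze=45)

```text
t: 10.07
ee_pos: [0.4802, -0.0712, 0.0727]
tool_rot: [0.998, 0.066, 0.001, 0.002]
contact_force: [0.5, -7.5, 0.8]
gripper_width: 0.267
grasp_force: 45.0
```

Converted, -0.01 m is -0.16, -0.008 m is -0.128.

>>> pendant([
  [[0.1,0,-0.064,0,0],[0.1,0,-0.128,0,0],[0.1,0,-0.16,0,0],[0.1,0,-0.16,0,0],[0.1,0,-0.16,0,0],[0.1,0,-0.16,0,0],[0.1,0,-0.096,0,0],[0.1,0,-0.032,0,0],[0.1,0,0,0,0]],
])

```text
t: 11.2
ee_pos: [0.4727, -0.0119, 0.073]
tool_rot: [0.998, 0.066, 0.001, 0.002]
contact_force: [1.1, -5.9, 2.8]
gripper_width: 0.267
grasp_force: 45.0
```

```bash
python3 - <<'E'
from h import *
a=[]
for n,x,y in(("scene",200,160),("top",190,150)):
    F=cam(n);f=F["frame"][y:y+75,x:x+100]; a.append(cv2.resize(f[...,::-1],(400,300),interpolation=cv2.INTER_CUBIC));cv2.imwrite(f"pics/{n}3.png",F["frame"][...,::-1])
    for l in("red_line","pointer_tip"):print(l,n,[(np.round(q["uv"],1).tolist(),round(q["score"],2)) for q in robot.landmark_of(n,l)[:2]])
cv2.imwrite("pics/s3.png",np.hstack(a))
E
```

```text
red_line scene [([258.7, 207.9], 0.55)]
pointer_tip scene [([246.6, 216.3], 0.41)]
red_line top [([264.5, 208.1], 0.83)]
pointer_tip top [([262.6, 227.5], 0.6)]
```

View pics/s3.png

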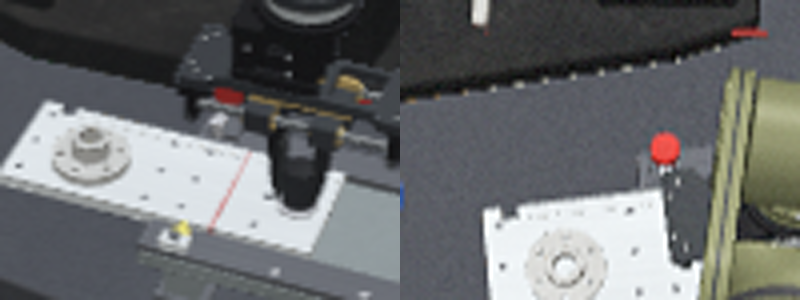

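The left half shows the plate out with the flange in place. The red line's end is at (210,232), still short of the yellow tip at (186,227). I'll zoom in to measure the gap.

```bash
python3 - <<'E'
import cv2,numpy as np
a=[]
for n,x,y in(("scene",230,195),("top",245,200)):
    a.append(cv2.resize(cv2.imread(f"pics/{n}3.png")[y:y+40,x:x+40],(400,400),interpolation=cv2.INTER_CUBIC))
cv2.imwrite("pics/z3.png",np.hstack(a))
E
```

```text
(no output)
```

View pics/z3.png

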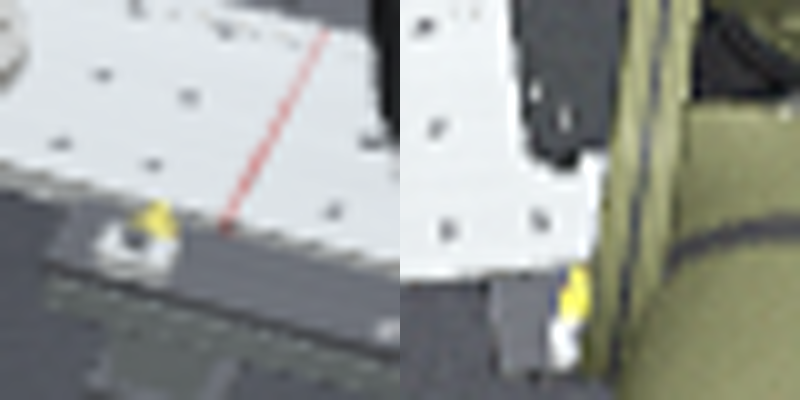

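```bash
python3 - <<'E'
from h import *
v=np.array([.4742,-.0392,.1312]);c,s=np.cos(v[2]),np.sin(v[2])
def rest(f,uv,z):
    p=at_z(f,uv,z)[:2]-v[:2];return np.array([c*p[0]+s*p[1],-s*p[0]+c*p[1]])*1000
f=cam("scene")
px=lambda q,o,k:np.array(o)+(np.array(q)+.5)/k-.5
for nm,q,o,k,z in(("line start",(388,271),(205,140),4,.062),("line start",(356,351),(205,140),4,.062),("line now",(325,33),(230,195),10,.062),("line now",(229,217),(230,195),10,.062),("tip now",(162,203),(230,195),10,.065),("tip start",(165,303),(205,140),4,.065)):
    print(nm,rest(f,px(q,o,k),z).round(1))
# subpixel: red ridge & yellow blob in first and current image
for pth in("pics/scene0.png","pics/scene3.png"):
    i=cv2.imread(pth)[...,::-1].astype(float)
    R=i[...,0]-(i[...,1]+i[...,2])/2; Y=(i[...,0]+i[...,1])/2-i[...,2]
    pts=[]
    ys=range(208,226) if "0" in pth else range(199,216)
    x0=(302,208,294,226) if "0" in pth else (262.4,198.5,252.5,216.5)
    for y in ys:
        xc=x0[0]+(y-x0[1])*(x0[2]-x0[0])/(x0[3]-x0[1]);X=np.arange(round(xc)-3,round(xc)+4);w=np.clip(R[y,X]-12,0,None)
        if w.sum()>20:pts.append(rest(f,((w*X).sum()/w.sum(),y),.062))
    pts=np.array(pts);pf=np.polyfit(pts[:,0],pts[:,1],1);print(pth,"line at x=-48:",np.polyval(pf,-48).round(1),"at 0",np.polyval(pf,0).round(1),"slope",pf[0].round(3),len(pts))
    yy,xx=np.mgrid[205:225,235:260];w=np.clip(Y[205:225,235:260]-50,0,None);print("yellow centroid",rest(f,((w*xx).sum()/w.sum(),(w*yy).sum()/w.sum()),.065).round(1),w.sum())
E
```

```text
line start [ 44.9 -50.9]
line start [-50.  -51.5]
line now [44.2 80.9]
line now [-47.7  81.1]
tip now [-52.  101.6]
tip start [-54.  100.4]
pics/scene0.png line at x=-48: -50.0 at 0 -50.2 slope -0.005 10
yellow centroid [-59.7 100. ] 232.0
pics/scene3.png line at x=-48: 81.5 at 0 81.2 slope -0.006 11
yellow centroid [-59.5 100.1] 237.0
```

Converted, -0.006 m is -0.096, -0.005 m is -0.08.

>>> pendant([
  [[0.1,0,-0.064,0,0],[0.1,0,-0.096,0,0],[0.1,0,-0.08,0,0],[0.1,0,-0.048,0,0],[0.1,0,-0.016,0,0],[0.1,0,0,0,0],[0.1,0,0,0,0]],
])

```text
t: 12.42
ee_pos: [0.4704, 0.0065, 0.0732]
tool_rot: [0.998, 0.066, 0.001, 0.002]
contact_force: [1.0, -7.1, 3.7]
gripper_width: 0.267
grasp_force: 45.0
```

```bash
python3 - <<'E'
from h import *
f=cam("scene");cv2.imwrite("pics/scene4.png",f["frame"][...,::-1])
a=f["frame"][195:235,225:265,::-1];cv2.imwrite("pics/z4.png",np.hstack([cv2.resize(a,(400,400),interpolation=cv2.INTER_CUBIC),cv2.resize(f["frame"][150:230,180:260,::-1],(400,400),interpolation=cv2.INTER_CUBIC)]))
v=np.array([.4742,-.0392,.1312]);c,s=np.cos(v[2]),np.sin(v[2])
print([proj(f,[v[0]+c*x-s*y,v[1]+s*x+c*y,z])[0].round(2).tolist() for x,y,z in((-.048,.0995,.062),(.048,.0995,.062),(-.0515,.0995,.065),(-.0515,.1015,.065))])
E
```

```text
[[246.81, 214.89], [256.98, 195.8], [246.43, 214.91], [245.82, 214.75]]
```

View pics/z4.png

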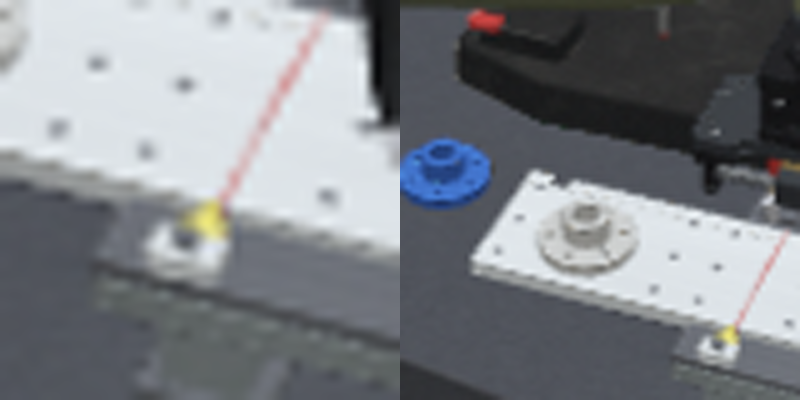

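The line is nearly at the tip: left half, line at (221,200), tip at (211,203). The flange is unmoved on the plate. I'll refine the last 1–2 mm with subpixel values from the starting top picture.

```bash
python3 - <<'E'
from h import *
v=np.array([.4742,-.0392,.1312]);c,s=np.cos(v[2]),np.sin(v[2])
def rest(f,uv,z):
    p=at_z(f,uv,z)[:2]-v[:2];return np.array([c*p[0]+s*p[1],-s*p[0]+c*p[1]])*1000
T=cam("top");S=cam("scene")
def meas(f,i,nm,xr,yr,yel,z0):
    i=i.astype(float);R=i[...,0]-(i[...,1]+i[...,2])/2;Y=(i[...,0]+i[...,1])/2-i[...,2]
    P=[]
    for x in range(*xr):
        for y in range(*yr):
            if R[y,x]>12: P.append((*rest(f,(x,y),.062),R[y,x]-12))
    P=np.array(P)
    if len(P):
        med=np.median(P[:,1]);P=P[(abs(P[:,1]-med)<6)&(abs(P[:,0])<46)];pf=np.polyfit(P[:,0],P[:,1],1,w=np.sqrt(P[:,2]));print(nm,"line y",np.average(P[:,1],weights=P[:,2]).round(2),"at -48",np.polyval(pf,-48).round(2),len(P))
    a,b=yel;yy,xx=np.mgrid[b-7:b+8,a-8:a+9];w=np.clip(Y[b-7:b+8,a-8:a+9]-40,0,None);u=((w*xx).sum()/w.sum(),(w*yy).sum()/w.sum())
    print(nm,"yellow",[rest(f,u,z).round(2).tolist() for z in(.065,.067)],w.sum())
L=lambda p:cv2.imread(p)[...,::-1]
meas(T,L("pics/top0.png"),"top0",(303,311),(190,222),(263,228),0)
meas(S,L("pics/scene0.png"),"sc0",(291,305),(206,230),(246,216),0)
meas(S,L("pics/scene3.png"),"sc3",(250,265),(197,219),(246,216),0)
meas(S,S["frame"],"sc4",(245,259),(195,214),(246,216),0)
E
```

```text
top0 line y -49.41 at -48 -49.11 37
top0 yellow [[-59.13, 102.95], [-59.36, 103.02]] 1192.0
sc0 line y -50.11 at -48 -50.04 25
sc0 yellow [[-59.54, 100.02], [-61.51, 99.3]] 338.0
sc3 line y 81.29 at -48 81.54 21
sc3 yellow [[-59.42, 100.11], [-61.39, 99.39]] 343.0
sc4 line y 99.74 at -48 99.74 20
sc4 yellow [[-58.97, 100.05], [-60.94, 99.33]] 372.5
```

```bash
python3 - <<'E'
from h import *
for p,a,b in(("top0",256,222),("scene4",239,211),("scene3",239,211)):
    i=cv2.imread(f"pics/{p}.png")[...,::-1].astype(int);Y=(i[...,0]+i[...,1])//2-i[...,2];print(p,a,b);print(Y[b:b+11,a:a+14])
v=np.array([.4742,-.0392,.1312]);c,s=np.cos(v[2]),np.sin(v[2])
T=cam("top")
for y in(.099,.101,.103):print(y,[proj(T,[v[0]+c*x-s*y,v[1]+s*x+c*y,.065])[0].round(2).tolist() for x in(-.0515,-.06)])
E
```

```text
top0 256 222
[[ -7  -6  -5  -5  -6  -4  -4  -5  -6  -5  -5  -4  -6  -5]
 [ -6  -5  -5  -5  -5  -5  -4  -6  -5  -4  -5  -5  -5  -5]
 [ -5  -4  -5  -5  -4  -5  -5  -5  -5  -5  -5  -5  -5  -4]
 [ -5  -5  -4  -4  -4  -6  -8  -8  -6  -4  -4  -3  -5  -4]
 [ -4  -5  -2  -3  -6  -4  35  38  -7  -6  -3  -6  -9 -11]
 [ -7  -3  -5  -8 -13 -19 120  92 -20 -12 -10  -6  -8 -10]
 [ -8 -10  -8  -9 -15  25 116 107  55 -14  -9  -8  -9  -8]
 [ -9  -8  -8 -12 -18 122 128 122 131   6 -12  -9  -9  -9]
 [ -8  -8 -10 -11 -18 137 137 136 136  48 -12 -10  -8 -11]
 [ -9  -8  -7  -9 -13  79  82  87  75   0  -7 -10  -8 -10]
 [ -7  -9  -6 -11  -7  12   9 -16 -13  -8  -2 -10  -9  -8]]
scene4 239 211
[[ -7  -8  -8  -8  -8  -7  -7  -7  -7  -2  11  -8  -7  -7]
 [ -7  -7  -7  -7  -7  -8  -7  -7  -3  18   1  -8  -8  -7]
 [ -5  -7  -7  -8  -7  -8  -7  -7  -1  17  -7  -7  -7  -8]
 [ -2  -3   0   1  -5  -6  -5  -2  17   1  -7  -7  -8  -8]
 [-11  -8  -6  -3  -2  11  55  83   9  -7  -7  -7  -7  -7]
 [-11  -9  -9  -2  25  57  95  97  25  -2  -3  -5  -5  -7]
 [-10  -9  -9   0  34  65 102  93  50  -6  -4  -2  -2  -2]
 [ -8  -7
[... 321 characters left out ...]
-7  -8  -7  -7  -7  -7  -7  -7  -8  -7]
 [ -5  -7  -7  -7  -7  -8  -8  -7  -8  -7  -8  -8  -8  -7]
 [ -2  -2  -2  -3  -5  -6  -6  -5  -7  -7  -8  -7  -8  -5]
 [-11  -8  -6  -3  -1   9  63  56  -4  -7  -7  -8  -7  -1]
 [-11 -10 -10  -2  24  57  95  87  16  -3  -3  -5   0  13]
 [-10  -9  -9   1  34  65 102  92  50  -6  -4  -1   2  16]
 [ -8  -6  -7  -9 -10   6  46  68  38 -10 -10 -10  -8   3]
 [ -8  -8  -7  -7  -5  -7  -8  -7  -5 -10 -11 -10 -10 -10]
 [ -6  -2  -5  -6  -8  -8  -7  -7  -2 -10 -10  -9 -11 -10]
 [ -8  -2  -2  -2  -2  -2  -4  -4  -6 -10 -10 -10 -10 -11]]
0.099 [[263.45, 226.76], [263.78, 229.37]]
0.101 [[262.83, 226.83], [263.16, 229.45]]
0.103 [[262.22, 226.91], [262.54, 229.52]]
```

Both cameras, read at the tip itself, put it about 2.2 mm further on, so I make that final nudge.

Converted, -0.0012 m is -0.0192, -0.001 m is -0.016.

>>> pendant([
  [[0.1,0,-0.016,0,0],[0.1,0,-0.0192,0,0],[0.1,0,0,0,0],[0.1,0,0,0,0]],
])

```text
t: 13.12
ee_pos: [0.4702, 0.0085, 0.0732]
tool_rot: [0.998, 0.066, 0.001, 0.002]
contact_force: [1.8, -7.5, 3.2]
gripper_width: 0.267
grasp_force: 45.0
```

```bash
python3 - <<'E'
from h import *
f=cam("scene");t=cam("top");I=lambda a,k:cv2.resize(a[...,::-1],k,interpolation=cv2.INTER_CUBIC)
cv2.imwrite("pics/z5.png",np.hstack([I(f["frame"][195:235,225:265],(400,400)),I(f["frame"][150:240,180:270],(400,400))]))
i=f["frame"].astype(float);R=i[...,0]-(i[...,1]+i[...,2])/2
v=np.array([.4742,-.0392,.1312]);c,s=np.cos(v[2]),np.sin(v[2]);P=[]
for x in range(243,259):
    for y in range(195,214):
        if R[y,x]>12:
            p=at_z(f,(x,y),.062)[:2]-v[:2];P.append((c*p[0]+s*p[1],-s*p[0]+c*p[1],R[y,x]-12))
P=np.array(P);m=abs(P[:,1]-np.median(P[:,1]))<.006;print("line y",np.average(P[m,1],weights=P[m,2]).round(4))
print([(x["uv"],x["score"]) for x in robot.landmark_of("top","lock_cap_top")[:2]])
E
```

```text
line y 0.1018
[([256.2, 190.1], 0.5)]
```

View pics/z5.png

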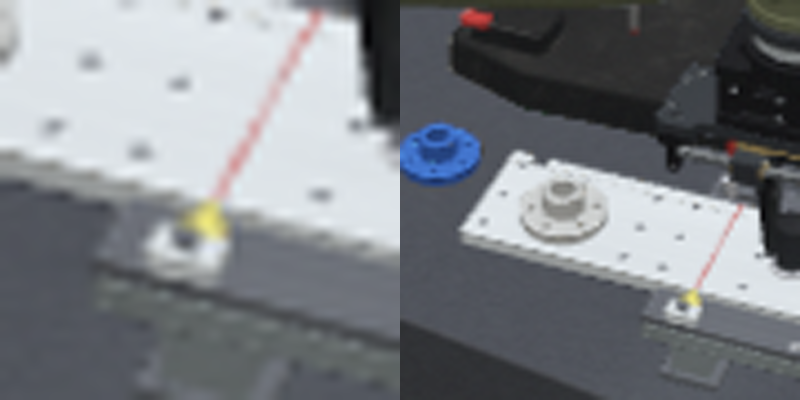

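The red line now meets the yellow tip at (211,203), the cap is up and the flange is in place. I press down 1 mm to hold the plate flat, then hand in.

Converted, 0.001 m is 0.016.

>>> pendant([
  [[0.1,0,0,0.016,0],[0.1,0,0,0,0],[0.1,0,0,0,0],[0.1,0,0,0,0]],
])

```text
t: 13.78
ee_pos: [0.4702, 0.0084, 0.0729]
tool_rot: [0.998, 0.066, 0.001, 0.002]
contact_force: [-1.7, -8.9, 7.7]
gripper_width: 0.264
grasp_force: 45.0
```

```bash
python3 -c "
from cell import robot
print(robot.sign_off())"
```

```text
the job is handed in; nothing more can be done
None
```

I pulled the locking cap up to its stop, slid the plate out about 151 mm until the red line met the yellow pointer, and handed in at 13.8 s. The gripper still holds the knob and presses it down to keep the plate flat; the last pictures show the cap up and the flange unshifted.

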